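# Draw out the stone tray

### The job

Hook a fingertip behind the upright lip of the tray that holds the blue stone and draw that tray all the way out to its stop; push the other tray, the one with the brown wax block, fully home. Either may be done first. Do not pinch the lips, do not lift the stone or the wax out of their trays, and leave the bench block, the collet and the oil can where they stand.

Things in the scene. Friction and masses are not known exactly. Their poses are not given: they have to be found in the camera images.
- tray_unit: fixed unit: dark base plate 256 x 176 mm, clear cover 107 mm deep, 47 mm high over its rear, two white trays side by side on rails. Origin on the worktop under the middle of the cover's front edge; x to the back of the unit (trays come out along -x), y to its left, z up. Trays centred at y = +42.5, -42.5 mm. A fixed lathe 270 mm high stands to its right
- left_tray (a joint): slide of the left tray (as seen by the robot; the left one is at +y): 0 = fully home, 0.085 m = fully out at its stop; grows as the tray comes out along -x of tray_unit. About 2 N of friction, stays where it is left; starts 8 to 45 mm ajar
- right_tray (a joint): slide of the right tray (as seen by the robot; the left one is at +y): 0 = fully home, 0.085 m = fully out at its stop; grows as the tray comes out along -x of tray_unit. About 2 N of friction, stays where it is left; starts 8 to 45 mm ajar
- left_lip (a point): middle of the top edge of the left tray's white front lip, 45 mm up; axes as tray_unit. Lip 76 mm wide; outer face (robot side) at x = -3 mm from here, rear face with pad at +6 mm. Room behind it for a fingertip up to the cover: 43 mm (tray home), more when ajar. Tray floor 35 mm below here, side walls 70 mm apart up to 23 mm below. Tray home: at (-49, +42.5, 45) mm in tray_unit
- right_lip (a point): middle of the top edge of the right tray's white front lip, 45 mm up; axes as tray_unit. Lip 76 mm wide; outer face (robot side) at x = -3 mm from here, rear face with pad at +6 mm. Room behind it for a fingertip up to the cover: 43 mm (tray home), more when ajar. Tray floor 35 mm below here, side walls 70 mm apart up to 23 mm below. Tray home: at (-49, -42.5, 45) mm in tray_unit
- left_pad (a point): dark rubber finger pad on the rear face of the left tray's lip, 3 mm thick, 66 mm wide, 28 mm high; this point is its centre, 4.5 mm behind and 17 mm below the lip point; axes as tray_unit
- right_pad (a point): dark rubber finger pad on the rear face of the right tray's lip, 3 mm thick, 66 mm wide, 28 mm high; this point is its centre, 4.5 mm behind and 17 mm below the lip point; axes as tray_unit
- blue_stone: blue sharpening stone, 12 x 59 x 12 mm bar lying across one of the trays under the clear cover; origin at the centre of its underside, long axis y
- wax_block: dark brown wax block, 30 x 48 x 22 mm, lying in the other tray under the clear cover; origin at the centre of its underside, long axis y
- bench_block: round steel bench block with holes in its top, 64 mm across, 22 mm high, loose bystander near the front edge of the worktop; origin at the centre of its underside
- collet: steel collet, 26 mm across, 37 mm high, loose, standing to the left of the unit; origin at the centre of its underside
- oil_can: red oil can, 68 mm across, 118 mm high, loose, standing to the left of the unit; origin at the centre of its underside

How it is judged:
By the outcome, as a careful person would: the job done as asked, in the order asked, and still so for the second after the job is handed in, with the robot touching nothing.
It also fails if it takes over 48 s, if anything falls off the work surface, if the arm or the gripper's body presses on something with over 40 N, if the wrist force passes 120 N, or if a joint passes its speed limit or range.

### The arm

A 7-joint arm with a two-finger parallel gripper is mounted at the origin on a cart in front of the work surface, level with it; the furniture and walls round the work are solid. World frame = base frame: x ahead of the robot, y to its left, z up, the work surface at z = 0. Lengths are in m, angles in degrees, forces in N, time in s.
With the tool pointing down it reaches from about 0.35 to 0.9 m from the base axis. Payload 8.1 kg.
Tool frame: the origin (TCP) lies at the very end of the fingers, on their centre line; the grasp point (between the pads) lies robot.tcp_to_grasp behind it (robot.tcp_to_grasp is the distance from the TCP to the grasp point, in m); z points along the fingers, y is the direction in which the jaws open and shut (so a half turn about z gives the same grasp; the last joint's range is limited). The gripper opens to 92 mm and grips with 3 to 60 N. Pads are 19 mm wide; open, the fingers measure 130 mm over their backs; the gripper's body (75 mm by 190 mm) begins 47 mm behind the grasp point.
Start: joints at [-69.878, 24.895, 1.432, 90.138, -0.665, 64.973, -4.303], TCP at [0.274, 0.562, 0.227] pointing down, gripper open.
Joint ranges: [-149.89, 149.89], [-25.12, 119.58], [-72.63, 75.52], [4.76, 147.25], [-75.54, 255.54], [6.69, 114.76], [-157.13, 157.13]. Speed limits (degrees/s): [127.2, 127.2, 172.46, 172.46, 180, 180, 180].

### API

Orientations are given as a 3x3 rotation matrix whose columns are the frame's x, y, z axes.
In Python, from rig import robot gives the robot as it stands.
- The arm moves only by the tool move_arm, never from a script. Its argument "deltas" is a list of rows, each a list of 7 numbers: the turn, a rotation vector about the tool's x, y, z in degrees, then the shift along the tool's x, y, z in mm, then the opening, from 0 (shut) to 1 (fully open). In form: [[wx, wy, wz, tx, ty, tz, jaw], ...]. A call has 1 to 8 rows; each row is the pose to reach, as a shift and turn from the pose measured when the call began, along the tool's axes at that moment; what a row does not reach only later rows make up. A row lasts 1/10 s, in which the tool goes at most 50 mm and 8.59 degrees, less where a joint would pass 70% of its speed; a pose out of reach is approached as far as the arm can. A call with a gripper value outside its range is refused whole. The fingers move at their own pace and stop on an object; "grip_force" is the grip in N (left out, the last holds). Time passes only in rows, so rows that repeat a pose let the fingers close. It gives the time, the measured TCP pose, the force and the opening at its end, in the units of the state.
- robot.read_state(): the state, without advancing time (a new reading comes with each control period).
- robot.grab_frame(name): name is "side" or "top" or "wrist"; returns the picture (420x560x3 uint8, red, green, blue); there is no depth.
- robot.camera_params(name): a dict with "intrinsics" (3x3 intrinsics, pixels), "R" (3x3) and "t" (3): a world point X has camera coordinates R X + t. Camera axes: x right, y down, z forward; pixel columns grow to the right and rows downward; lengths in m; the calibration is good to about 2 mm. A picture is of the moment at which its call begins: read the wrist's pose just before it. camera_params takes no time and is no camera call; for the wrist camera it gives the pose at the moment of the call.
- robot.close_job(): hands the job in, once; it reports no verdict.
The state is a dict: "time_s": time; "joints": joint angles; "dq": joint speeds; "joint_efforts": joint torques, N m; "position": TCP position; "tool_rot": TCP orientation; "wrist_force": force on the tool from outside, world axes, zero at the start; "ft_torque": the same for the moment, N m; "width": finger opening in m.
Only numpy, scipy, OpenCV 4.12 (cv2) and the standard library are available. Lean on these libraries where they do the work, as an engineer would, in place of code of your own. Each camera call takes 0.05 s, during which the arm holds its last target.

## Working session

There is one attempt and no reset: what is moved stays moved. The work goes in short steps, Python scripts to look and compute and a tool call to move; the robot and the scene stay as the last step left them, time stands still between calls to the robot, and variables do not carry over. Pictures are saved under pics/ and viewed, and the job is handed in when it is done.

Besides the shell and the picture viewer there is one more tool, called after "Call:" as a command line: name --pt "numbers of a row" for each row, then --argument value for the rest. move_arm: Moves the arm, as the interface text tells. Its arguments: {"type":"object","properties":{"deltas":{"type":"array"},"grip_force":{"type":"number"}},"required":["deltas"]}

```bash
ls; mkdir -p pics; python3 - <<'E'
from rig import robot
import cv2
s=robot.read_state();print(s);print(robot.tcp_to_grasp)
for n in("side","top","wrist"):
    p=robot.camera_params(n);print(n,p)
    cv2.imwrite(f"pics/{n}0.png",robot.grab_frame(n)[:,:,::-1])
E
```

```text
pics
{'time_s': 0.0, 'joints': array([-69.87644937,  24.93685294,   1.42922094,  90.1875593 ,
        -0.66531139,  64.97251173,  -4.30399401]), 'dq': array([-0.12540235, -0.07369099,  0.04135334,  0.04147389, -0.14723519,
       -0.07566506,  0.01996145]), 'joint_efforts': array([-7.27320344e-05, -6.67861462e+01,  9.84961577e-01, -3.14460683e+01,
       -6.06267666e-02,  4.28814988e-02,  1.27233634e-04]), 'position': array([0.27381757, 0.56127638, 0.22595069]), 'tool_rot': array([[-8.98748352e-01,  4.38464450e-01, -5.69822305e-04],
       [ 4.38464805e-01,  8.98747210e-01, -1.43799183e-03],
       [-1.18382089e-04, -1.54223981e-03, -9.99998804e-01]]), 'wrist_force': array([ 0.05942772,  0.0392435 , -0.25162909]), 'ft_torque': array([ 0.01672481,  0.04198971, -0.03850286]), 'width': 0.09202179282670349}
0.0188
side {'intrinsics': array([[451.27079598,   0.        , 278.07545373],
       [  0.        , 451.27079598, 200.26957812],
       [  0.        ,   0.        ,   1.        ]]), 'R': array([[-0.42973798, -0.90289519,  0.01027396],
       [-0.6115952 ,  0.28268373, -0.73894602],
  
[... 188 characters left out ...]
, 542.55481836, 209.50874073],
       [  0.        ,   0.        ,   1.        ]]), 'R': array([[ 0.01018376, -0.99962045,  0.02559766],
       [-0.98354669, -0.01463089, -0.18006066],
       [ 0.18036684, -0.0233428 , -0.98332239]]), 't': array([0.13356915, 0.52619795, 1.1910124 ])}
wrist {'intrinsics': array([[297.31046585,   0.        , 283.75578829],
       [  0.        , 297.31046585, 214.33799634],
       [  0.        ,   0.        ,   1.        ]]), 'R': array([[ 4.38728102e-01,  8.98619852e-01, -1.17454229e-04],
       [ 8.60415925e-01, -4.20038302e-01,  2.88534678e-01],
       [ 2.59233654e-01, -1.26689331e-01, -9.57469439e-01]]), 't': array([-0.62504581, -0.0363684 ,  0.39062257])}
```

View pics/top0.png

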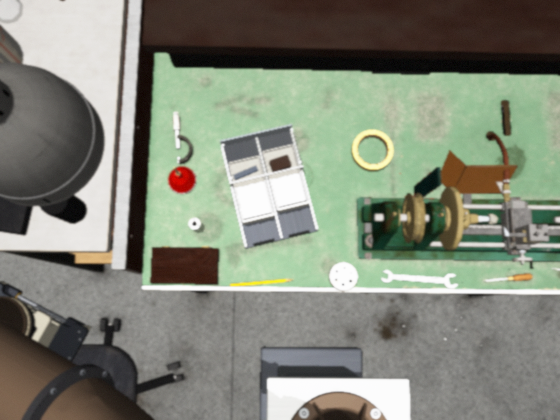

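View pics/side0.png

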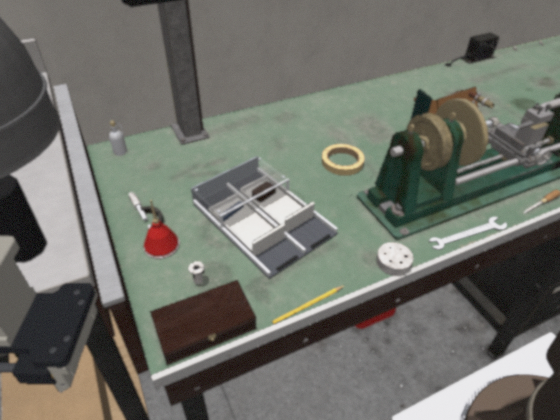

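```bash
python3 - <<'E'
import cv2
a=cv2.imread('pics/top0.png');print(a.shape)
cv2.imwrite('pics/top0z.png',cv2.resize(a[130:330,120:320],None,fx=3,fy=3,interpolation=2))
E
```

```text
(420, 560, 3)
```

View pics/top0z.png

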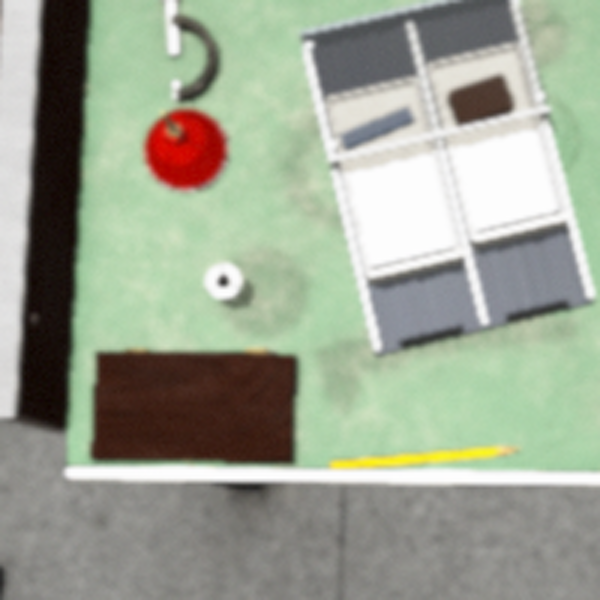

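```bash
python3 - <<'E'
import cv2
a=cv2.imread('pics/side0.png')
cv2.imwrite('pics/side0z.png',cv2.resize(a[150:290,180:350],None,fx=4,fy=4,interpolation=2))
E
```

```text
(no output)
```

View pics/side0z.png

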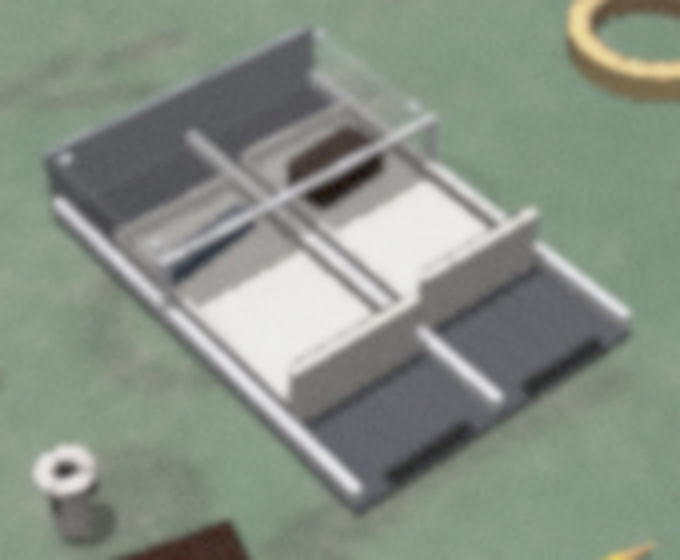

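```bash
cat > h.py <<'E'
import numpy as np
from scipy.optimize import least_squares
def proj(p,X):
    c=np.atleast_2d(X)@p['R'].T+p['t']; q=c@p['intrinsics'].T
    return q[:,:2]/q[:,2:]
def U2W(v,X):
    c,s=np.cos(v[2]),np.sin(v[2]); X=np.atleast_2d(X)
    return np.c_[v[0]+c*X[:,0]-s*X[:,1],v[1]+s*X[:,0]+c*X[:,1],X[:,2]]
E
python3 - <<'E'
from rig import robot
from h import *
T=robot.camera_params('top');S=robot.camera_params('side')
# v: x,y,yaw,l,r
def pts(v):
    l,r=v[3],v[4]
    return U2W(v,np.array([[-.052-l,.0425+.038,.045],[-.052-l,.0425-.038,.045],[-.052-r,-.0425+.038,.045],[-.052-r,-.0425-.038,.045],[0,.0855,.047],[0,-.0855,.047]]))
so=np.array([[252.5,242],[283.75,225],[284.5,220],[314.5,203],[220,215.5],[288.75,179.5]])
z=lambda a,b:[a/3+120,b/3+130]
to=np.array([z(370,275),z(468,263),z(470,243),z(567,218),z(335,160),z(550,112)])
f=lambda v:np.r_[(proj(S,pts(v))-so).ravel(),(proj(T,pts(v))-to).ravel()]
r=least_squares(f,[.65,.15,.2,.02,.02],loss='soft_l1');print(r.x,np.degrees(r.x[2]));print(f(r.x).reshape(-1,2).round(1))
E
```

```text
[0.60444946 0.16714089 0.23831549 0.04159907 0.03275011] 13.654471683627495
[[ 0.3  0.9]
 [ 1.5 -0.8]
 [ 1.4 -0.5]
 [ 0.8 -0.3]
 [ 1.4 -0.5]
 [ 1.  -0. ]
 [-3.   0.4]
 [-3.  -2.9]
 [-0.7 -0.9]
 [-0.7  0.2]
 [-2.2 -0.2]
 [-1.5 -0.1]]
```

View pics/wrist0.png

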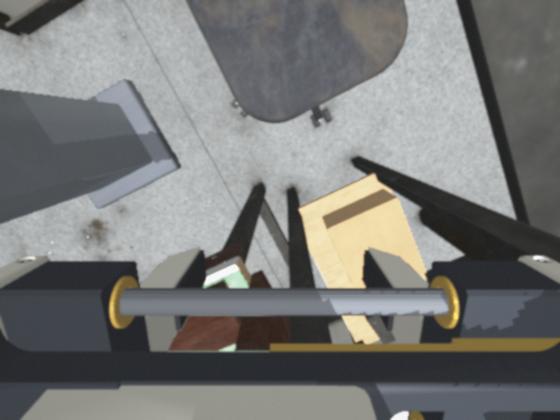

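```bash
cat >> h.py <<'E'
from scipy.spatial.transform import Rotation as Ro
V=[0.60445,0.16714,0.23832]
def goal(ux,uy,z,yaw_extra=180.,v=V):
    p=U2W(v,[ux,uy,z])[0]; a=v[2]+np.radians(yaw_extra)
    R=np.c_[[np.cos(a),np.sin(a),0],[np.sin(a),-np.cos(a),0],[0,0,-1]]
    return p,R
def delta(s,p,R):
    R0=s['tool_rot']; return Ro.from_matrix(R0.T@R).as_rotvec(degrees=True).round(2),(R0.T@(p-s['position'])*1e3).round(1)
def W2U(p,v=V):
    c,s=np.cos(v[2]),np.sin(v[2]); d=np.array(p)-[v[0],v[1],0]
    return np.array([c*d[0]+s*d[1],-s*d[0]+c*d[1],d[2]])
E
python3 - <<'E'
from rig import robot
from h import *
s=robot.read_state(); p,R=goal(-.06,.0425,.2); print(p,delta(s,p,R))
E
```

```text
[0.53611285 0.19427455 0.2       ] (array([-7.000e-02, -2.000e-02, -3.966e+01]), array([-396.6, -214.9,   26.4]))
```

Call:
move_arm --pt "0 0 -5 -50 -27 0 0" --pt "0 0 -10 -99 -54 0 0" --pt "0 0 -15 -149 -81 5 0" --pt "0 0 -20 -198 -107 10 0" --pt "0 0 -25 -248 -134 15 0" --pt "0 0 -30 -297 -161 20 0" --pt "0 0 -35 -347 -188 25 0" --pt "0 0 -39.7 -397 -215 26 0"

```text
time_s: 0.95
position: [0.5064, 0.235, 0.2026]
tool_rot: [[-0.971, -0.24, -0.001], [-0.24, 0.971, -0.001], [0.001, -0.001, -1.0]]
wrist_force: [0.2, 1.0, -0.5]
width: 0.0323
```

```bash
python3 - <<'E'
from rig import robot
from h import *
import cv2
s=robot.read_state(); p,R=goal(-.06,.0425,.2); print(s['time_s'],s['position'],s['width'],s['wrist_force'],delta(s,p,R))
cv2.imwrite('pics/w1.png',robot.grab_frame('wrist')[:,:,::-1])
E
```

```text
0.95 [0.50638471 0.23495765 0.20258407] 0.03234718471533723 [ 0.20993018  1.03401728 -0.54521918] (array([-0.06, -0.07,  0.26]), array([-19.1, -46.6,   2.6]))
```

View pics/w1.png

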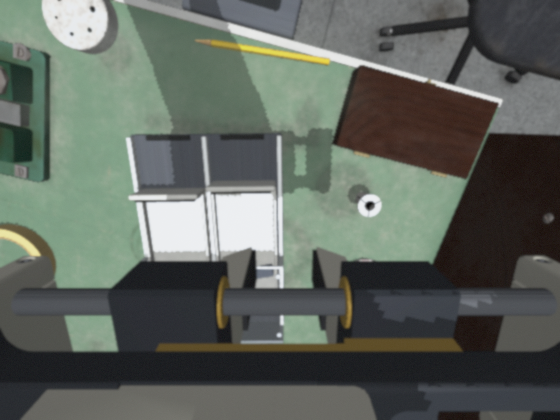

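Call:
move_arm --pt "0 0 0 -19 -47 3 0" --pt "0 0 0 -19 -47 3 0" --pt "0 0 0 -19 -47 3 0"

```text
time_s: 1.3
position: [0.5429, 0.1807, 0.1993]
tool_rot: [[-0.973, -0.231, 0.002], [-0.231, 0.973, -0.008], [-0.0, -0.008, -1.0]]
wrist_force: [0.3, 0.6, -0.1]
width: 0.0043
```

```bash
python3 - <<'E'
from rig import robot
from h import *
import cv2,pickle
s=robot.read_state(); p,R=goal(-.06,.0425,.2); print(s['time_s'],s['position'],s['width'],s['wrist_force'],delta(s,p,R))
P=robot.camera_params('wrist')
a=robot.grab_frame('wrist')[:,:,::-1].copy()
pickle.dump(P,open('w2.pkl','wb'))
cv2.imwrite('pics/w2.png',a)
def pts(l,r): return U2W(V,np.array([[-.052-l,.0805,.045],[-.052-l,.0045,.045],[-.052-r,-.0045,.045],[-.052-r,-.0805,.045]]))
q=proj(P,pts(.0416,.03275)); print(q.round(1))
for x,y in q: cv2.circle(a,(int(x),int(y)),3,(0,0,255),1)
cv2.imwrite('pics/w2z.png',cv2.resize(a[100:290,130:390],None,fx=3,fy=3,interpolation=2))
E
```

```text
1.3 [0.54290037 0.18067029 0.19933169] 0.0043141535983641085 [ 0.29581196  0.6262513  -0.056852  ] (array([-0.48,  0.  , -0.28]), array([ 3.5, 14.8, -0.8]))
[[335.1 164.8]
 [262.4 165.1]
 [254.1 173.6]
 [182.3 173.9]]
```

View pics/w2z.png

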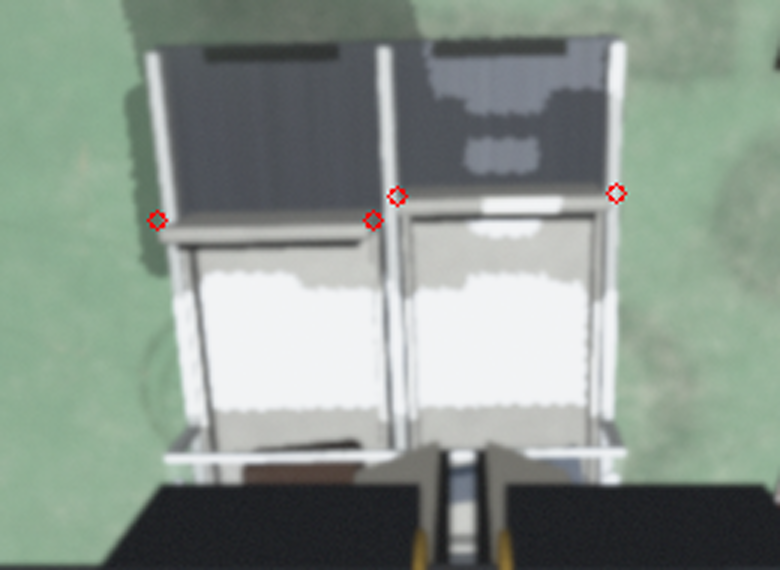

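```bash
cat > wl.py <<'E'
from rig import robot
from h import *
import cv2,pickle,sys
n=sys.argv[1]
s=robot.read_state(); print(s['time_s'],s['position'],s['width'],s['wrist_force'],s['dq'].round(1),'u',W2U(s['position']))
P=robot.camera_params('wrist')
a=robot.grab_frame('wrist')[:,:,::-1].copy()
pickle.dump(P,open(n+'.pkl','wb'))
cv2.imwrite(f'pics/{n}.png',a)
cv2.imwrite(f'pics/{n}z.png',cv2.resize(a[100:290,130:390],None,fx=3,fy=3,interpolation=2))
E
python3 wl.py w3
```

```text
1.35 [0.54175901 0.183032   0.19938117] 0.0020612056792950976 [ 0.22193317  0.60822786 -0.33613718] [-1.9 -0.4 -2.2  0.3 -0.5 -0.  -0.6] u [-0.05716746  0.03024232  0.19938117]
```

View pics/w3z.png

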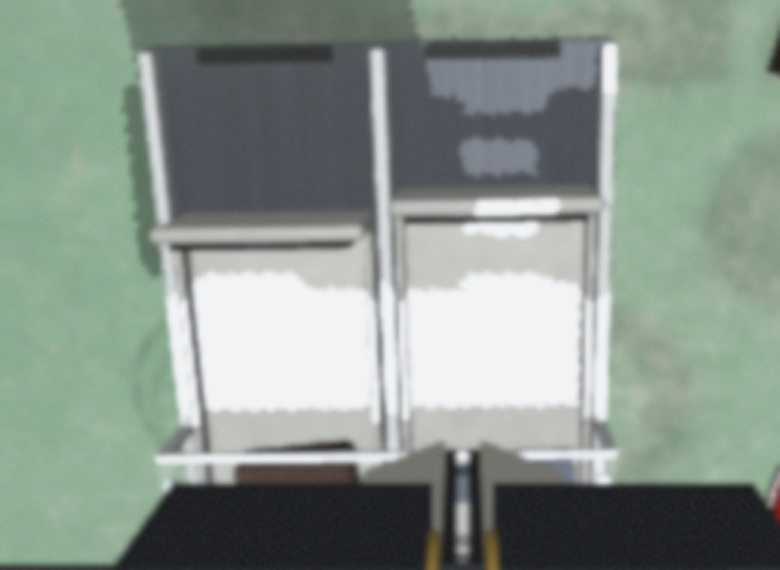

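```bash
cat > fit.py <<'E'
from rig import robot
from h import *
import pickle
T=robot.camera_params('top');S=robot.camera_params('side');W=pickle.load(open('w3.pkl','rb'))
def pts(v):
    l,r,w=v[3],v[4],v[5]
    return U2W(v,np.array([[-.052-l,.0805,.045],[-.052-l,.0045,.045],[-.052-r,-.0045,.045],[-.052-r,-.0805,.045],[0,w,.047],[0,-w,.047]]))
so=np.array([[252.5,242],[283.75,225],[284.5,220],[314.5,203],[220,215.5],[288.75,179.5]])
z=lambda a,b:[a/3+120,b/3+130]
to=np.array([z(370,275),z(468,263),z(470,243),z(567,218),z(335,160),z(550,112)])
y=lambda a,b:[a/3+130,b/3+100]
wo=np.array([y(602,198),y(391,199),y(366,226),y(152,228),y(617,458),y(158,458)])
def run(name,cs):
    f=lambda v:np.concatenate([(proj(c,pts(v))-o).ravel() for c,o in cs])
    r=least_squares(f,[.6,.165,.238,.03,.03,.083],loss='soft_l1');print(name,r.x.round(4),np.degrees(r.x[2]).round(2));print(f(r.x).reshape(-1,2).round(1).tolist())
run('W',[(W,wo)]);run('WS',[(W,wo),(S,so)]);run('all',[(W,wo),(S,so),(T,to)])
E
python3 fit.py
```

```text
W [0.6088 0.1691 0.244  0.0454 0.0359 0.087 ] 13.98
[[2.1, -0.1], [-0.1, 0.1], [-0.0, 0.1], [-0.3, -0.1], [-0.3, -0.4], [-0.3, 0.4]]
WS [0.6082 0.1691 0.2431 0.0447 0.0354 0.0869] 13.93
[[2.3, 0.1], [0.1, 0.2], [0.2, 0.1], [-0.1, -0.2], [-0.3, -0.8], [-0.1, -0.2], [-0.1, 0.9], [0.9, -0.9], [0.7, -0.8], [0.0, -0.7], [-0.7, -1.0], [-0.3, -1.2]]
all [0.6073 0.1686 0.244  0.0439 0.0348 0.0868] 13.98
[[2.0, -0.2], [-0.3, 0.0], [-0.2, -0.2], [-0.5, -0.4], [-0.6, -1.6], [-0.3, -0.9], [0.1, 0.9], [1.1, -1.0], [0.9, -0.8], [0.2, -0.7], [-0.2, -0.8], [0.0, -1.0], [-3.1, 0.3], [-3.1, -3.2], [-0.9, -1.3], [-1.0, -0.4], [-3.3, -1.1], [-1.6, -1.6]]
```

```bash
sed -i 's/^V=.*/V=[0.6082,0.1691,0.2435]/' h.py; python3 - <<'E'
from rig import robot
from h import *
s=robot.read_state()
for g in [(-.065,.0425,.06),(-.065,.0425,.020)]: print(delta(s,*goal(*g)))
E
```

```text
(array([-0.36, -0.02, -0.27]), array([  3.6,  12.2, 139.4]))
(array([-0.36, -0.02, -0.27]), array([  3.6,  12.5, 179.4]))
```

Call:
move_arm --pt "-0.3 0 -0.3 4 12 25 0" --pt "-0.3 0 -0.3 4 12 60 0" --pt "-0.3 0 -0.3 4 12 95 0" --pt "-0.3 0 -0.3 4 12 120 0" --pt "-0.3 0 -0.3 4 12 130 0" --pt "-0.3 0 -0.3 4 12 130 0"

```text
time_s: 2.0
position: [0.5332, 0.1956, 0.0684]
tool_rot: [[-0.97, -0.243, -0.002], [-0.243, 0.97, -0.002], [0.003, -0.001, -1.0]]
wrist_force: [0.8, 0.1, -0.0]
width: 0.0003
```

```bash
python3 wl.py w4; python3 - <<'E'
from rig import robot
from h import *
import cv2
a=robot.grab_frame('side')[:,:,::-1]
cv2.imwrite('pics/s4z.png',cv2.resize(a[100:300,170:370],None,fx=3,fy=3,interpolation=2))
s=robot.read_state()
print(delta(s,*goal(-.065,.0425,.02)))
E
```

```text
2.0 [0.53317152 0.19558348 0.06844808] 0.00029364015627624245 [ 0.76902452  0.06884237 -0.0206429 ] [ 0.3 -1.9  0.4 -1.9  0.   1.4  0.2] u [-0.06642996  0.04379165  0.06844808]
(array([-0.03,  0.05,  0.09]), array([ 0.3, -0.8, 50.5]))
```

View pics/w4.png

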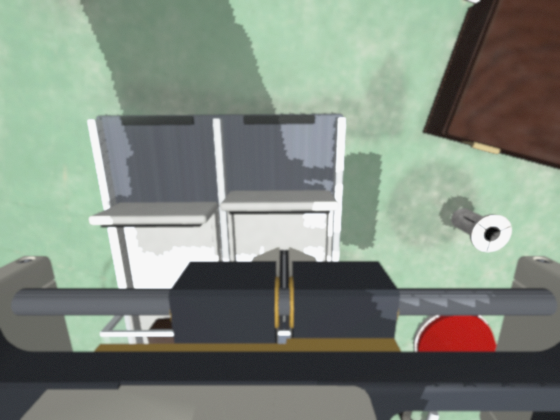

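View pics/s4z.png

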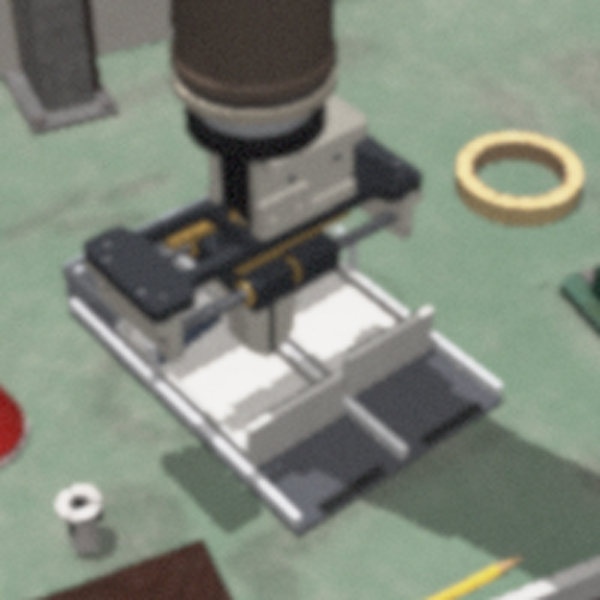

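The fingers hang behind the left lip (at about x = 285 in the wrist picture, with the lip spanning 225–340), clear of the cover.

Call:
move_arm --pt "0 0 0 0 -1 15 0" --pt "0 0 0 0 -1 30 0" --pt "0 0 0 0 -1 42 0" --pt "0 0 0 0 -1 48 0" --pt "0 0 0 0 -1 48 0" --pt "0 0 0 0 -1 48 0"

```text
time_s: 2.7
position: [0.5356, 0.1948, 0.023]
tool_rot: [[-0.97, -0.243, 0.002], [-0.243, 0.97, 0.0], [-0.002, -0.0, -1.0]]
wrist_force: [0.1, 0.1, 0.7]
width: 0.0004
```

```bash
python3 - <<'E'
from rig import robot
from h import *
s=robot.read_state()
print(s['position'],W2U(s['position']),s['wrist_force'],delta(s,*goal(-.0785,.0425,.02)),delta(s,*goal(-.1185,.0425,.02)))
E
```

```text
[0.53558055 0.1947648  0.02301615] [-0.06428937  0.0424163   0.02301615] [0.10980021 0.08912597 0.68549797] (array([-0.02,  0.09,  0.09]), array([14.2,  0.1,  3. ])) (array([-0.02,  0.09,  0.09]), array([54.2,  0.2,  2.9]))
```

Call:
move_arm --pt "0 0 0 5 0 0 0" --pt "0 0 0 10 0 0 0" --pt "0 0 0 14 0 0 0" --pt "0 0 0 19 0 0 0" --pt "0 0 0 24 0 0 0" --pt "0 0 0 29 0 0 0" --pt "0 0 0 34 0 0 0" --pt "0 0 0 38 0 0 0"

```text
time_s: 3.5
position: [0.4984, 0.1854, 0.0231]
tool_rot: [[-0.97, -0.243, 0.002], [-0.243, 0.97, 0.0], [-0.002, -0.0, -1.0]]
wrist_force: [2.8, -0.0, 1.9]
width: 0.0002
```

```bash
python3 - <<'E'
from rig import robot
from h import *
s=robot.read_state()
print(s['position'],W2U(s['position']),s['wrist_force'],delta(s,*goal(-.1185,.0425,.022)))
E
```

```text
[0.49841098 0.18541092 0.02307276] [-0.10261767  0.04229998  0.02307276] [ 2.75689279 -0.00614939  1.86400985] (array([-0.02,  0.11,  0.08]), array([15.9,  0.2,  1. ]))
```

Call:
move_arm --pt "0 0 0 4 0 0 0" --pt "0 0 0 8 0 0 0" --pt "0 0 0 12 0 0 0" --pt "0 0 0 14 0 0 0" --pt "0 0 0 15 0 0 0" --pt "0 0 0 16 0 0 0"

```text
time_s: 4.1
position: [0.4828, 0.1815, 0.023]
tool_rot: [[-0.97, -0.243, 0.002], [-0.243, 0.97, -0.0], [-0.002, -0.0, -1.0]]
wrist_force: [2.6, -1.2, 1.5]
width: 0.0006
```

Call:
move_arm --pt "0 0 0 1 0 0 0" --pt "0 0 0 2 0 0 0" --pt "0 0 0 3 0 0 0" --pt "0 0 0 3 0 0 0"

```text
time_s: 4.5
position: [0.4813, 0.181, 0.0231]
tool_rot: [[-0.97, -0.242, 0.004], [-0.242, 0.97, 0.001], [-0.004, -0.0, -1.0]]
wrist_force: [7.1, 0.2, -3.5]
width: 0.0006
```

Call:
move_arm --pt "0 0 0 1 0 0 0" --pt "0 0 0 2 0 0 0" --pt "0 0 0 3 0 0 0" --pt "0 0 0 3 0 0 0"

```text
time_s: 4.9
position: [0.4813, 0.1812, 0.0235]
tool_rot: [[-0.97, -0.242, 0.009], [-0.242, 0.97, 0.003], [-0.01, 0.0, -1.0]]
wrist_force: [10.8, 0.8, -7.4]
width: 0.0006
```

The tray is at its stop: no further motion while the force rises to about 11 N. Next I back off, lift and check.

Call:
move_arm --pt "0 0 0 -6 0 0 0" --pt "0 0 0 -12 0 0 0" --pt "0 0 0 -14 0 0 0" --pt "0 0 0 -14 0 -20 0" --pt "0 0 0 -14 0 -50 0" --pt "0 0 0 -14 0 -80 0" --pt "0 0 0 -14 0 -80 0"

```text
time_s: 5.6
position: [0.4958, 0.1853, 0.1069]
tool_rot: [[-0.97, -0.242, 0.014], [-0.242, 0.97, 0.005], [-0.015, 0.002, -1.0]]
wrist_force: [0.3, 0.5, 0.1]
width: 0.0005
```

```bash
python3 wl.py w5; python3 - <<'E'
from rig import robot
from h import *
s=robot.read_state()
for g in [(-.135,-.0425,.1),(-.12,-.0425,.024)]:print(delta(s,*goal(*g)))
E
```

```text
5.6 [0.49576296 0.18526314 0.10691166] 0.0005135851732142515 [0.26833617 0.48231805 0.08041528] [ 0.   2.7 -0.1  2.5  0.1 -3.8  0. ] u [-0.10522321  0.042795    0.10691166]
(array([0.06, 0.72, 0.07]), array([ 29. , -85.1,   4.7]))
(array([0.06, 0.72, 0.07]), array([ 15. , -85.2,  80.9]))
```

View pics/w5.png

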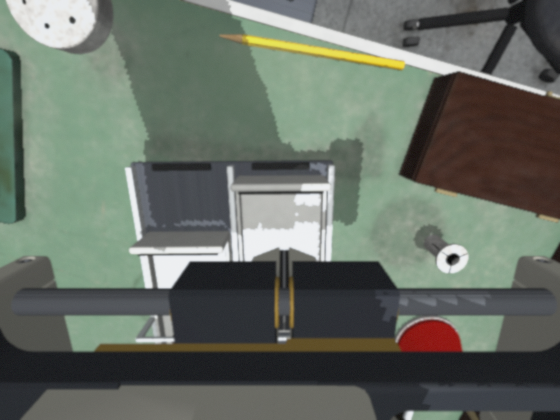

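```bash
python3 - <<'E'
import cv2
from rig import robot
a=cv2.imread('pics/top0.png');b=cv2.imread('pics/side0.png')
cv2.imwrite('pics/lt.png',cv2.resize(a[160:280,300:430],None,fx=5,fy=5,interpolation=2))
cv2.imwrite('pics/ls.png',cv2.resize(b[80:240,340:500],None,fx=3.7,fy=3.7,interpolation=2))
E
```

```text
(no output)
```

View pics/lt.png

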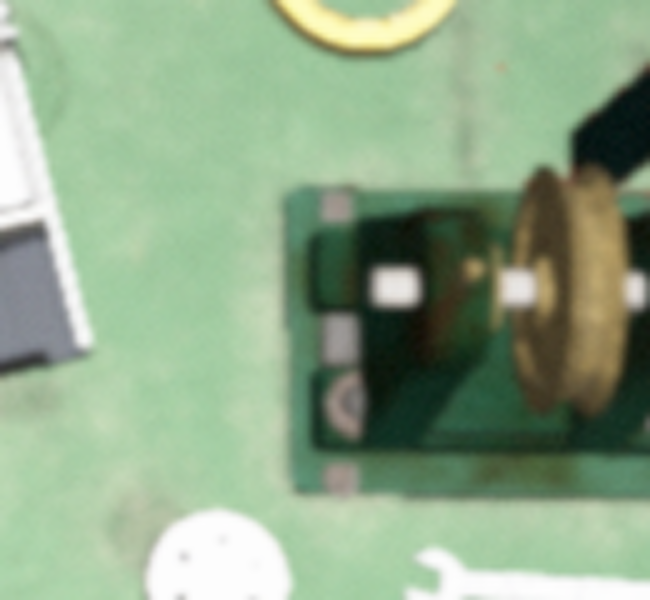

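View pics/ls.png

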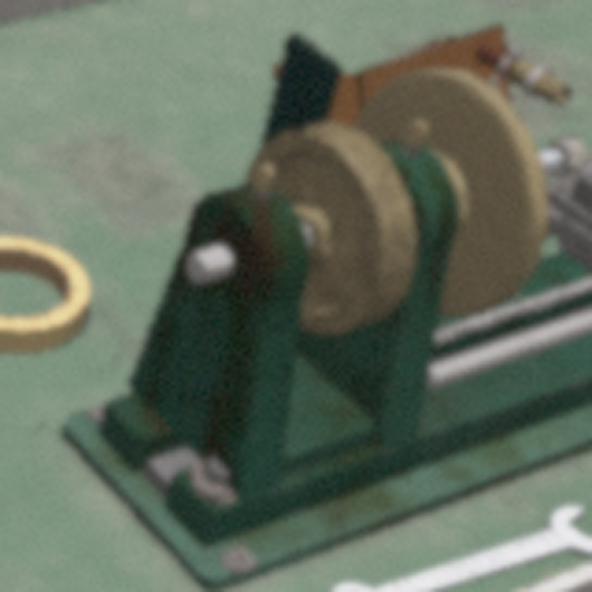

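```bash
python3 - <<'E'
from rig import robot
from h import *
T=robot.camera_params('top')
def ray(px,z):
    d=T['R'].T@np.linalg.solve(T['intrinsics'],[*px,1]);C=-T['R'].T@T['t'];return C+d*(z-C[2])/d[2]
for z in(.1,.15,.2):print(z,ray((374,217),z),W2U(ray((374,217),z)))
print(W2U(ray((357,200),.0)),W2U(ray((357,255),.0)))
E
```

```text
0.1 [ 0.50110702 -0.07025633  0.1       ] [-0.16164275 -0.20647513  0.1       ]
0.15 [ 0.49251563 -0.05996473  0.15      ] [-0.16749939 -0.19441573  0.15      ]
0.2 [ 0.48392423 -0.04967313  0.2       ] [-0.17335603 -0.18235634  0.2       ]
[-0.10101823 -0.20173208  0.        ] [-0.22790136 -0.16798927  0.        ]
```

Call:
move_arm --pt "0 0.7 0 10 -25 0 0" --pt "0 0.7 0 19 -55 0 0" --pt "0 0.7 0 19 -78 5 0" --pt "0 0.7 0 19 -82 25 0" --pt "0 0.7 0 19 -82 50 0" --pt "0 0.7 0 19 -82 72 0" --pt "0 0.7 0 19 -82 80 0" --pt "0 0.7 0 19 -82 80 0"

```text
time_s: 6.45
position: [0.4958, 0.1008, 0.0234]
tool_rot: [[-0.97, -0.242, -0.004], [-0.242, 0.97, 0.0], [0.003, 0.001, -1.0]]
wrist_force: [0.3, -0.3, -0.2]
width: 0.0003
```

```bash
python3 wl.py w6; python3 - <<'E'
from rig import robot
from h import *
import cv2
a=robot.grab_frame('side')[:,:,::-1]
cv2.imwrite('pics/s6z.png',cv2.resize(a[100:300,170:370],None,fx=3,fy=3,interpolation=2))
s=robot.read_state()
for g in [(-.0615,-.0385,.024)]:print(delta(s,*goal(*g)))
E
```

```text
6.45 [0.49578201 0.10075801 0.02337832] 0.0003115717023821198 [ 0.26027462 -0.28347979 -0.19341361] [-0.  -2.   0.1 -1.3 -0.   1.4 -0. ] u [-0.12557898 -0.03922184  0.02337832]
(array([0.06, 0.  , 0.08]), array([-62.6,   0.6,   1.1]))
```

View pics/s6z.png

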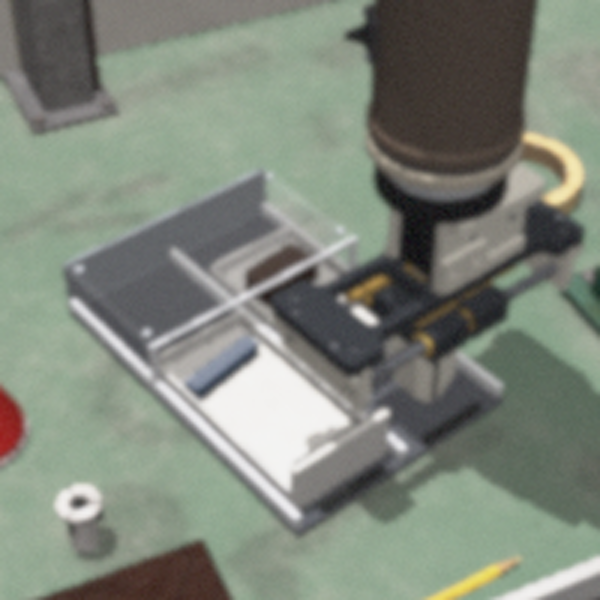

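The left tray is out with the stone in it, and the fingers stand in front of the right lip. Now I push.

Call:
move_arm --pt "0 0 0 -8 0 0 0" --pt "0 0 0 -16 0 0 0" --pt "0 0 0 -22 0 0 0" --pt "0 0 0 -27 0 0 0" --pt "0 0 0 -32 0 0 0" --pt "0 0 0 -37 0 0 0" --pt "0 0 0 -42 0 0 0" --pt "0 0 0 -47 0 0 0"

```text
time_s: 7.35
position: [0.543, 0.1127, 0.025]
tool_rot: [[-0.97, -0.243, -0.001], [-0.243, 0.97, 0.001], [0.0, 0.001, -1.0]]
wrist_force: [-2.1, -0.2, 0.5]
width: 0.0005
```

Call:
move_arm --pt "0 0 0 -4 0 0 0" --pt "0 0 0 -8 0 0 0" --pt "0 0 0 -11 0 0 0" --pt "0 0 0 -13 0 0 0" --pt "0 0 0 -14 0 0 0" --pt "0 0 0 -15 0 0 0" --pt "0 0 0 -15 0 0 0"

```text
time_s: 8.05
position: [0.5541, 0.1155, 0.0244]
tool_rot: [[-0.97, -0.243, -0.007], [-0.243, 0.97, -0.001], [0.007, 0.001, -1.0]]
wrist_force: [-11.8, -3.1, 9.0]
width: 0.0006
```

```bash
python3 - <<'E'
from rig import robot
from h import *
s=robot.read_state()
print(W2U(s['position']),s['wrist_force'],delta(s,*goal(-.0615,-.0385,.024)))
E
```

```text
[-0.06542862 -0.03895285  0.02439242] [-11.81333372  -3.10761015   8.96923872] (array([ 0.07, -0.41,  0.1 ]), array([-3.9,  0.4,  0.4]))
```

Call:
move_arm --pt "0 0 0 -2 0 0 0" --pt "0 0 0 -4 0 0 0" --pt "0 0 0 -5 0 0 0" --pt "0 0 0 -5 0 0 0"

```text
time_s: 8.45
position: [0.554, 0.1154, 0.0236]
tool_rot: [[-0.97, -0.243, -0.016], [-0.243, 0.97, -0.003], [0.017, 0.001, -1.0]]
wrist_force: [-17.3, -4.0, 14.0]
width: 0.0006
```

Call:
move_arm --pt "0 0 0 6 0 0 0" --pt "0 0 0 15 0 0 0" --pt "0 0 0 25 0 0 0" --pt "0 0 0 32 0 -10 0" --pt "0 0 0 32 0 -40 0" --pt "0 0 0 32 0 -80 0" --pt "0 0 0 32 0 -120 0" --pt "0 0 0 32 0 -160 0"

```text
time_s: 9.25
position: [0.5253, 0.108, 0.1867]
tool_rot: [[-0.97, -0.243, -0.015], [-0.243, 0.97, -0.003], [0.015, 0.001, -1.0]]
wrist_force: [1.0, -0.5, 0.2]
width: 0.0005
```

Call:
move_arm --pt "0 0 0 20 0 -20 0" --pt "0 0 0 50 0 -25 0" --pt "0 0 0 80 0 -25 0" --pt "0 0 0 80 0 -25 0" --pt "0 0 0 80 0 -25 0"

```text
time_s: 9.75
position: [0.4481, 0.0886, 0.2139]
tool_rot: [[-0.97, -0.243, -0.013], [-0.243, 0.97, -0.002], [0.013, 0.001, -1.0]]
wrist_force: [-0.7, -0.6, 0.4]
width: 0.0004
```

```bash
python3 wl.py w7; python3 - <<'E'
from rig import robot
from h import *
import cv2
a=robot.grab_frame('side')[:,:,::-1]
cv2.imwrite('pics/s7z.png',cv2.resize(a[140:290,170:350],None,fx=4,fy=4,interpolation=2))
a=robot.grab_frame('top')[:,:,::-1]
cv2.imwrite('pics/t7z.png',cv2.resize(a[110:310,150:400],None,fx=3,fy=3,interpolation=2))
E
```

```text
9.75 [0.44813522 0.08858711 0.21385965] 0.0004020573424868375 [-0.71226074 -0.63491836  0.40278098] [-0.1  1.9 -0.  -1.7  0.1 -0.2 -0.1] u [-0.17475461 -0.03954601  0.21385965]
```

View pics/s7z.png

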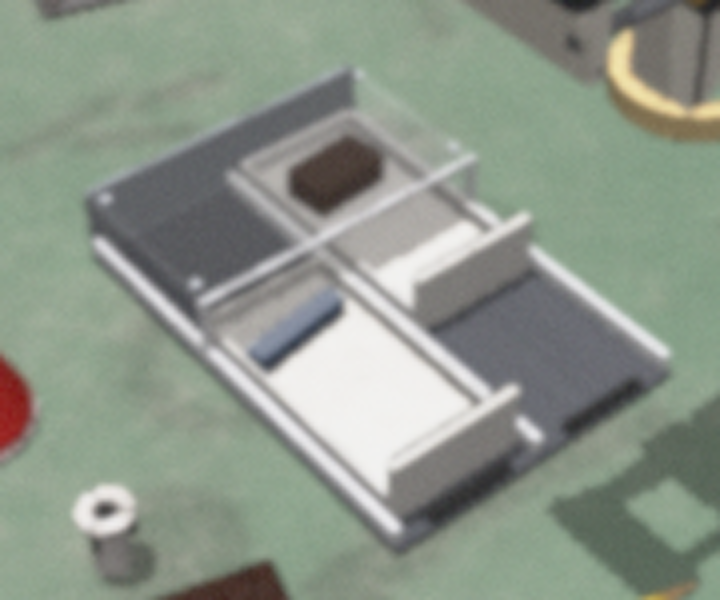

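View pics/t7z.png

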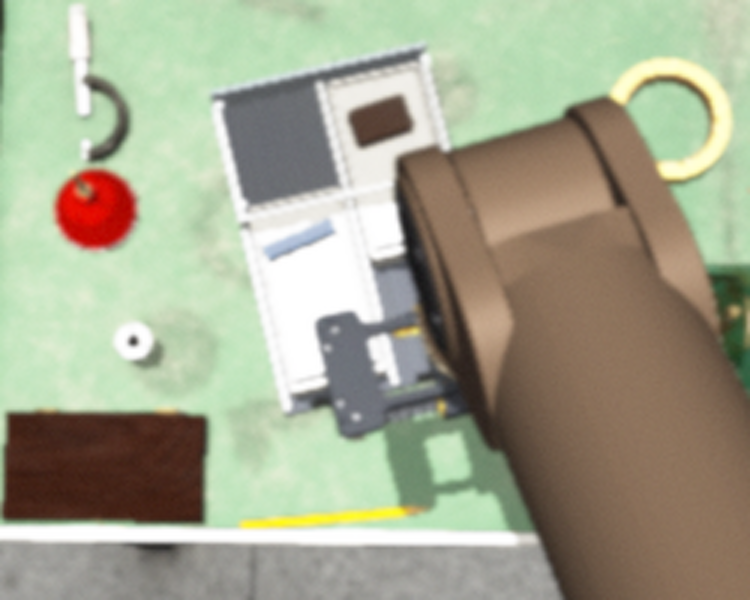

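View pics/w7.png

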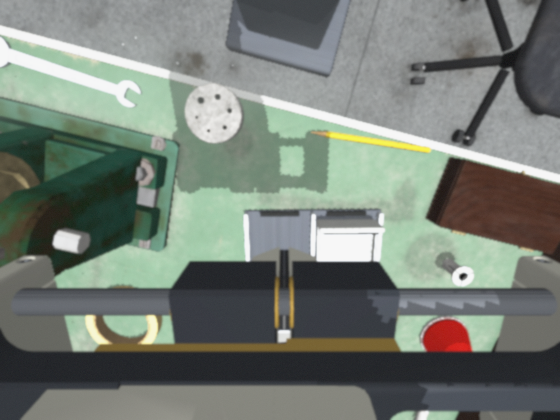

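```bash
python3 - <<'E'
from rig import robot
from h import *
S=robot.camera_params('side')
for l,r in((.085,0),(.080,.005)):
    X=U2W(V,[[-.052-l,.0805,.045],[-.052-l,.0045,.045],[-.052-r,-.0045,.045],[-.052-r,-.0805,.045],[0,.0869,.047],[0,-.0869,.047]])
    print(((proj(S,X)-[170,140])*4).round(0).tolist())
E
python3 - <<'E'
import cv2
a=cv2.imread('pics/s7z.png');cv2.imwrite('pics/s7y.png',cv2.resize(a[150:520,350:560],None,fx=1.6,fy=1.6))
E
```

```text
[[385.0, 465.0], [515.0, 385.0], [414.0, 277.0], [530.0, 212.0], [197.0, 298.0], [474.0, 153.0]]
[[378.0, 458.0], [508.0, 379.0], [420.0, 282.0], [537.0, 217.0], [197.0, 298.0], [474.0, 153.0]]
```

View pics/s7y.png

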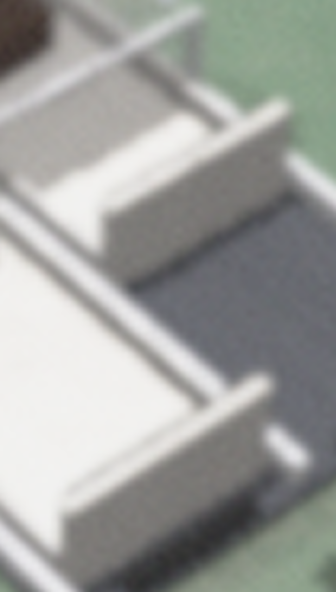

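```bash
python3 -c "
from rig import robot
print(robot.read_state()['time_s'],robot.close_job())"
```

```text
the job is handed in; nothing more can be done
9.9 None
```

I hooked the closed fingertips behind the left lip and drew the blue-stone tray out to its stop. I then pushed the wax tray fully home from in front of its lip, backed off, lifted clear and handed in at 9.9 s.

- **Stops:** Both ends were firm. The left tray stopped moving while the force rose to about 11 N, and the right tray while it rose to about 17 N.
- **Positions:** In the last side view both lips sit within 1–2 mm of the fully out and fully home positions.
- **Disagreement:** The fingers stopped about 2 mm (left) and 4 mm (right) off my predicted unit-frame positions. I put this down to calibration and finger thickness. I did not resolve it further, as both stops were solid.
- **Other items:** The last pictures show the stone and the wax lying in their trays, and the bench block, collet and oil can standing; I checked those three by eye only.

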